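# Square the first case into the stacking fixture and start the column

## Robot

A 6-joint arm with a two-finger parallel gripper is mounted at the origin on the work surface. World frame = base frame: x ahead of the robot, y to its left, z up, the work surface at z = 0. Lengths are in m, angles in degrees, forces in N, time in s.
With the tool pointing down it reaches from about 0.25 to 0.85 m from the base axis. Payload 12.5 kg.
Tool frame: the origin (TCP) lies midway between the tips of the shut fingers; the grasp point (between the pads) lies bot.hold_point_z behind it (bot.hold_point_z is the distance from the TCP to the grasp point, in m); z points along the fingers, y is the line along which they close (so a half turn about z gives the same grasp; the last joint's range is limited). The gripper opens to 93 mm and grips with 3 to 60 N. Pads are 15 mm wide; open, the fingers measure 128 mm over their backs; the gripper's body (75 mm by 188 mm) begins 65 mm behind the grasp point.
Start: joints at [-4.847, 20.094, 94.641, -0, 65.266, -4.847], TCP at [0.55, 0, 0.219] pointing down, gripper open.
Joint ranges: [-157.81, 157.81], [-45, 120.19], [0.68, 151.7], [-89.99, 269.99], [4.06, 180], [-164.3, 164.3]. Speed limits (degrees/s): [127.2, 127.2, 159.86, 180, 180, 180].

## Interface

Orientations are given as a 3x3 rotation matrix whose columns are the frame's x, y, z axes.
In Python, from workcell import bot gives the robot as it stands. The module is installed in compiled form; this text tells all that it offers.
- The arm moves only by the tool send_rows, never from a script. Its argument "series" is a list of rows, each a list of 3 entries, a list of its own where there are three numbers: the shift along the tool's x, y, z in m, then the turn about the tool's z in rad, then the closure, from 0 (fully open) to 1 (shut). In form: [[[dx, dy, dz], twist, jaw], ...]. A call has 1 to 12 rows; each row shifts and turns the commanded pose from where the row before left it, along the tool's axes as they then stand; what a row does not reach is not made up. A row lasts 1/10 s, in which the tool goes at most 50 mm and 8.59 degrees, less where a joint would pass 70% of its speed; a pose out of reach is approached as far as the arm can. A call with a gripper value outside its range is refused whole. The fingers move at their own pace and stop on an object; "force" is the grip in N (left out, the last holds). Time passes only in rows, so rows that do not move let the fingers close. It gives the time, the measured TCP pose, the force, the opening and the grip force at its end, in the units of the state.
- bot.get_obs(): the state, without advancing time (a new reading comes with each control period).
- bot.get_image(name): name is "scene" or "side" or "wrist"; returns a dict with "frame" (384x512x3 uint8, blue, green, red), "z_map" (384x512 float32, m along the optical axis (not along the pixel's ray), 0 where there is no reading), "K" (3x3 intrinsics, pixels), "rvec" (rotation vector, rad) and "tvec" (3), from world to camera coordinates, as OpenCV has them; the wrist camera has in their place "T_tool_cam" (4x4, takes a point from camera to tool coordinates, whose origin is the TCP and whose axes are the flange's). Camera axes: x right, y down, z forward; pixel columns grow to the right and rows downward; lengths in m; the calibration is good to about 2 mm. A picture is of the moment at which its call begins: read the wrist's pose just before it.
- bot.sign_off(): hands the job in; it is judged then, once.
The state is a dict: "clock": time; "joint_pos": joint angles; "dq": joint speeds; "effort": joint torques, N m; "ee_pos": TCP position; "tcp_rot": TCP orientation; "wrist_force": force on the tool from outside, world axes, zero at the start; "ft_torque": the same for the moment, N m; "finger_gap": finger opening in m; "grasp_force": force on a finger pad.
Only numpy, scipy, OpenCV 4.12 (cv2) and the standard library are available. Lean on these libraries where they do the work, as an engineer would, in place of code of your own. Each camera call takes 0.05 s, during which the arm holds its last target. There are 200 camera calls.

## Task

Push the grey case along the fixture plate, without lifting it, until its long side is flush against the long stop and its end is flush against the short stop. Only then pick up the blue case and set it down, without dropping it, squarely on top of the grey one with all edges in line, the grey case staying home against both stops. Leave the orange case, the cable spool and the bottle where they are.

Things in the scene. Friction and masses are not known exactly. Their poses are not given: they have to be found in the camera images.
- fixture: fixed: white plate 190 (x) x 230 (y) x 8 mm with two dark stop bars, tops 32 mm above the bench. Long stop along y near the far (+x) edge, inner face at x = +79 mm, y from -100 to 90 mm; short stop along x near the left (+y) edge, inner face at y = +99 mm, x from -10 to 70 mm. Origin: centre of the underside, on the bench; yaw within 15 degrees of the robot's axes
- nest (a point): point on the fixture plate's top (8 mm above the bench), axes as the fixture's: the grey case's underside centre lies here, its y along this y, when it is flush against both stops (32 mm from the long stop's face, 70 mm from the short stop's face)
- grey_case: loose closed plastic case, grey, with steel latches drawn on and a blank white label, 64 mm wide along its x, 140 mm long along its y, 40 mm high; origin at the centre of its underside, z up. Starts askew on the fixture plate, about 2 to 6 cm short of the stops; 0.25 to 0.5 kg
- blue_case: loose closed plastic case, blue, same form, 64 mm wide along its x, 140 mm long along its y, 40 mm high; origin at the centre of its underside, z up. Starts on the bench to the right of the fixture, long axis roughly along the robot's x; 0.2 to 0.42 kg
- orange_case: loose closed plastic case, orange, same form as the blue one, 64 mm wide along its x, 140 mm long along its y, 40 mm high; origin at the centre of its underside, z up. A reject, beside the blue one (they may have swapped places): leave it alone
- spool: loose black cable spool, upright on the bench, 150 mm diameter, 55 mm high, origin at the centre of its underside; leave alone
- bottle: loose white bottle with red cap, 60 mm diameter, 150 mm high, origin at the centre of its underside; leave alone
Things that resemble listed ones, but are neither listed nor needed, are in the scene too. Leave any pink look-alike of the blue_case alone.

How it is judged:
By the outcome, as a careful person would: the job done as asked, in the order asked, and still so for the second after the job is handed in, with the robot touching nothing.
It also fails if it takes over 59 s, if anything falls off the work surface, if the arm or the gripper's body presses on something with over 40 N, if the wrist force passes 120 N, or if a joint passes its speed limit or range.

## Working session

There is one attempt and no reset: what is moved stays moved. The work goes in short steps, Python scripts to look and compute and a tool call to move; the robot and the scene stay as the last step left them, time stands still between calls to the robot, and variables do not carry over. Pictures are saved under pics/ and viewed, at most 10 in all, crops included, and the job is handed in when it is done.

Besides the shell and the picture viewer there is one more tool, called by a JSON object that holds its "name" and its "arguments", one argument or row to a line. send_rows: Moves the arm, as the interface text tells. Its arguments: {"type":"object","properties":{"series":{"type":"array","items":{"type":"array"}},"force":{"type":"number"}},"required":["series"]}

```bash
mkdir -p pics
cat > h.py <<'E'
import numpy as np, cv2
from workcell import bot
def cloud(d):
    z=d["z_map"].astype(float);K=d["K"];v,u=np.mgrid[:z.shape[0],:z.shape[1]]
    P=np.stack([(u-K[0,2])/K[0,0]*z,(v-K[1,2])/K[1,1]*z,z],-1)
    R=cv2.Rodrigues(np.array(d["rvec"],float))[0];t=np.array(d["tvec"],float).ravel()
    W=(P-t)@R; W[z==0]=np.nan
    return W
E
python3 - <<'E'
from h import *
for n in ("scene","side"):
    d=bot.get_image(n);np.save(n+".npy",d,allow_pickle=True)
    cv2.imwrite(f"pics/{n}0.png",d["frame"])
o=bot.get_obs();print({k:np.round(v,3) for k,v in o.items()},bot.hold_point_z)
E
```

```text
{'clock': np.float64(0.1), 'joint_pos': array([-4.8470e+00,  2.0121e+01,  9.4672e+01, -2.0000e-03,  6.5267e+01,
       -4.8470e+00]), 'dq': array([ 0.033, -0.128, -0.113,  0.026, -0.023, -0.017]), 'effort': array([ 1.0000e-03, -4.9803e+01, -2.8571e+01,  7.0000e-02,  2.4000e-02,
       -0.0000e+00]), 'ee_pos': array([0.55 , 0.   , 0.218]), 'tcp_rot': array([[-0.   ,  1.   , -0.001],
       [ 1.   ,  0.   ,  0.   ],
       [ 0.   , -0.001, -1.   ]]), 'wrist_force': array([-0.199, -0.065,  0.201]), 'ft_torque': array([-0.021, -0.05 , -0.015]), 'grasp_force': np.float64(0.0), 'finger_gap': np.float64(0.093)} 0.0188
```

View pics/scene0.png

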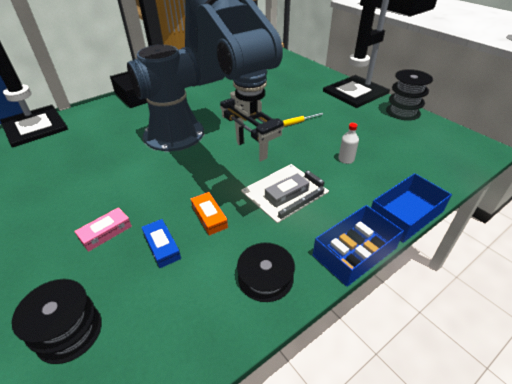

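View pics/side0.png

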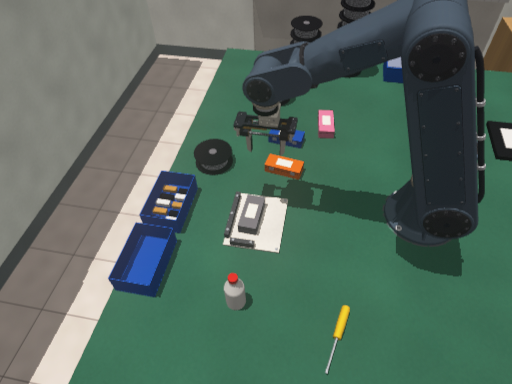

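The scene view shows the grey case at (288,190) on the white plate, with the dark stops at (300,202) and (315,180). Orange is at (208,212), blue at (161,243), the pink look-alike at (103,229) and the bottle at (348,145). Next I'll measure them from depth.

```bash
cat >> h.py <<'E'
def rect(p):
    (c,s,a)=cv2.minAreaRect((p[:,:2]*1000).astype(np.float32))
    if s[0]>s[1]: s=s[::-1];a+=90   # a = angle of short side (x axis) after swap
    a=(a+90)%180-90
    return np.round(c,1),np.round(s,1),round(a,2),len(p)
def trim(p,k=4):
    # drop isolated points
    from scipy.spatial import cKDTree
    n=cKDTree(p).query_ball_point(p,.008,return_length=True)
    return p[n>=k]
E
python3 - <<'E'
from h import *
for n in ("scene","side"):
    d=np.load(n+".npy",allow_pickle=True).item();W=cloud(d);hsv=cv2.cvtColor(d["frame"],cv2.COLOR_BGR2HSV)
    H,S,V=[hsv[...,i].astype(int) for i in range(3)]
    z=W[...,2]
    reg={"blue":(0.2,.75,-.5,-.15),"plate":(.3,.75,-.18,.2)}
    def inb(x0,x1,y0,y1): return (W[...,0]>x0)&(W[...,0]<x1)&(W[...,1]>y0)&(W[...,1]<y1)
    for nm,m in {"bench":(H>60)&(H<90)&(S>120)&inb(.3,.8,-.3,.2)}.items():
        print(n,nm,np.nanmedian(z[m]))
    for nm,m in {"blue":(H>100)&(H<125)&(S>150)&inb(.2,.75,-.6,0),"orange":(H>5)&(H<15)&(S>180)&inb(.2,.75,-.6,0)}.items():
        m=m&(z>.033)&(z<.047); m=cv2.morphologyEx(m.astype(np.uint8),cv2.MORPH_CLOSE,np.ones((9,9)))>0
        m&=(z>.033)&(z<.047); p=W[m]; print(n,nm,rect(trim(p)),np.median(p[:,2]))
    a=inb(.3,.75,-.15,.2)
    for nm,lo,hi in (("plate",.004,.013),("stops",.027,.036),("greytop",.042,.054)):
        m=a&(z>lo)&(z<hi)&((S<60) if nm=="plate" else (S<110)); p=W[m]
        if nm=="plate": m&=(V>120); p=W[m]
        p=trim(p); print(n,nm,rect(p),np.median(p[:,2]),p[:,:2].min(0),p[:,:2].max(0))
E
```

```text
scene bench -0.000347015673292104
scene blue (array([ 522.6, -309.2]), array([ 63.3, 144.1]), 82.8, 689) 0.03961746235209261
scene orange (array([ 507. , -136.3]), array([ 65.2, 141.5]), 81.4, 239) 0.03931797635357207
scene plate (array([561.4, 106.1]), array([187.1, 192.6]), -89.56, 975) 0.007411536401447539 [0.46518991 0.01217245] [0.65819018 0.19928595]
scene stops (array([622.8, 120.5]), array([105.5, 166.9]), -13.32, 307) 0.03136776684635531 [0.55273266 0.03017348] [0.65746609 0.19963268]
scene greytop (array([631. ,  13.5]), array([116.8, 379.1]), 26.13, 652) 0.04767604117854743 [ 0.54569016 -0.14887107] [0.74758475 0.19012327]
side bench nan
side blue (array([ 512.9, -313. ]), array([ 64.6, 133.7]), 73.52, 102) 0.0384695826102949
side orange (array([ 503.5, -131.7]), array([ 65.8, 139.6]), 81.44, 420) 0.038431532844562
side plate (array([551.9, 108.1]), array([173.6, 184. ]), 0.52, 1070) 0.006651835803036485 [0.46471912 0.01589247] [0.63881755 0.19997022]
side stops (array([577. ,  27.3]), array([145.9, 366.8]), -16.69, 197) 0.03080414990661674 [ 0.4637283  -0.14886545] [0.6549555  0.19818069]
side greytop (array([634.3,  17.9]), array([118.2, 388.3]), 27.77, 650) 0.046547141287063595 [ 0.54478987 -0.14814619] [0.74892311 0.19677685]
  return np.nanmean(a, axis, out=out, keepdims=keepdims)
```

Run:
```python
from h import *
for n in ("scene","side"):
    d=np.load(n+".npy",allow_pickle=True).item();W=cloud(d);hsv=cv2.cvtColor(d["frame"],cv2.COLOR_BGR2HSV)
    H,S,V=[hsv[...,i].astype(int) for i in range(3)]; z=W[...,2]
    a=(W[...,0]>.42)&(W[...,0]<.70)&(W[...,1]>0)&(W[...,1]<.29)
    for nm,m in (("plate",(z>.005)&(z<.012)&(S<60)&(V>110)),("stops",(z>.027)&(z<.035)&(S<110)),("greytop",(z>.043)&(z<.052))):
        l,lab,st,_=cv2.connectedComponentsWithStats((a&m).astype(np.uint8),connectivity=8)
        for i in range(1,l):
            if st[i,4]>40: print(n,nm,rect(W[lab==i]))
b=bot.get_image("wrist");print(b["K"],b["T_tool_cam"])
```

```text
scene plate (array([560.8, 128.1]), array([191.7, 231.2]), 0.59, 1082)
scene stops (array([588. , 235.3]), array([18.1, 82. ]), 88.09, 86)
scene stops (array([611. , 124.2]), array([  5.1, 125.5]), -2.5, 54)
scene stops (array([647.7, 125. ]), array([ 19.2, 189.6]), 0.99, 243)
scene greytop (array([580.1, 120. ]), array([ 66.5, 143.2]), -1.02, 584)
side plate (array([558.9, 131.7]), array([189.2, 230.7]), 0.87, 1224)
side stops (array([646. , 127.8]), array([ 16.6, 193.6]), 0.54, 189)
side stops (array([588. , 238.5]), array([18.9, 78.7]), -88.41, 98)
side greytop (array([578.4, 123.7]), array([ 64.1, 144.4]), -2.25, 563)
[[266.53740484   0.         255.09081739]
 [  0.         266.53740484 187.94164544]
 [  0.           0.           1.        ]] [[-8.14574501e-04 -9.62385599e-01 -2.71686025e-01  7.74607035e-02]
 [ 9.99999663e-01 -7.57061146e-04 -3.16503148e-04 -1.49148280e-04]
 [ 9.89151384e-05 -2.71686191e-01  9.62385891e-01 -1.66266526e-01]
 [ 0.00000000e+00  0.00000000e+00  0.00000000e+00  1.00000000e+00]]
```

{"name": "send_rows", "arguments": {
  "series": [
    [[0.031,-0.009,0],0,0],
    [[0.031,-0.009,0],0,0],
    [[0.031,-0.009,0],0,0],
    [[0.031,-0.009,0],0,0],
    [[0,0,0],-0.14,0],
    [[0,0,0],-0.14,0],
    [[0,0,0],-0.14,0],
    [[0,0,0],-0.14,0],
    [[0,0,0],-0.14,0],
    [[0,0,0],-0.14,0],
    [[0,0,0],-0.14,0],
    [[0,0,0],-0.14,0]
  ]
}}

```text
clock: 1.35
ee_pos: [0.5138, 0.124, 0.2184]
tcp_rot: [[-0.903, 0.431, -0.001], [0.431, 0.903, -0.0], [0.0, -0.0, -1.0]]
wrist_force: [0.0, 1.9, -0.1]
finger_gap: 0.0928
grasp_force: 0.0
```

{"name": "send_rows", "arguments": {
  "series": [
    [[0,0,0],-0.14,0],
    [[0,0,0],-0.14,0],
    [[0,0,0],-0.14,0],
    [[0,0,0],-0.03,0],
    [[0,0,0],0,0],
    [[0,0,0],0,0]
  ]
}}

```text
clock: 1.95
ee_pos: [0.514, 0.124, 0.2186]
tcp_rot: [[-1.0, 0.004, -0.0], [0.004, 1.0, 0.0], [0.0, 0.0, -1.0]]
wrist_force: [-0.4, 0.5, -0.8]
finger_gap: 0.0931
grasp_force: 0.0
```

```bash
cat >> h.py <<'E'
def wrist():
    o=bot.get_obs(); d=bot.get_image("wrist")
    z=d["z_map"].astype(float);K=d["K"];v,u=np.mgrid[:z.shape[0],:z.shape[1]]
    P=np.stack([(u-K[0,2])/K[0,0]*z,(v-K[1,2])/K[1,1]*z,z],-1)
    T=np.array(d["T_tool_cam"]); R=np.array(o["tcp_rot"])
    W=(P@T[:3,:3].T+T[:3,3])@R.T+o["ee_pos"]; W[z==0]=np.nan
    return o,d,W
def comps(W,d,box,lo,hi,smax=256,vmin=0,mn=150):
    hsv=cv2.cvtColor(d["frame"],cv2.COLOR_BGR2HSV); z=W[...,2]
    m=(W[...,0]>box[0])&(W[...,0]<box[1])&(W[...,1]>box[2])&(W[...,1]<box[3])&(z>lo)&(z<hi)&(hsv[...,1]<smax)&(hsv[...,2]>=vmin)
    m=cv2.morphologyEx(m.astype(np.uint8),cv2.MORPH_OPEN,np.ones((3,3),np.uint8))
    l,lab,st,_=cv2.connectedComponentsWithStats(m,connectivity=8)
    return [(rect(W[lab==i]),round(float(np.median(z[lab==i])),4)) for i in range(1,l) if st[i,4]>mn]
def fixture(W,d):
    b=(.42,.72,-.03,.29)
    for nm,lo,hi,s,v in (("plate",.004,.013,60,110),("stops",.026,.037,256,0),("top",.042,.054,256,0)):
        for r in comps(W,d,b,lo,hi,s,v): print(nm,r)
E
python3 - <<'E'
from h import *
o,d,W=wrist(); cv2.imwrite("pics/w1.png",d["frame"]); print(o["clock"],o["ee_pos"],o["tcp_rot"].round(3),o["joint_pos"].round(1))
fixture(W,d)
E
```

```text
1.95 [0.51395361 0.12402999 0.21856298] [[-1.     0.004 -0.   ]
 [ 0.004  1.     0.   ]
 [ 0.     0.    -1.   ]] [  8.5  17.9  97.8   0.   64.3 -81.3]
plate ((array([558.1, 131.3]), array([188.2, 230.3]), 0.67, 11820), 0.008)
stops ((array([564.2, 238.2]), array([16.6, 34.9]), -88.81, 289), 0.032)
stops ((array([645.2, 127.5]), array([ 17.4, 189.3]), 0.51, 1421), 0.0318)
top ((array([577.3, 123. ]), array([ 64.4, 139.9]), -2.34, 4551), 0.048)
```

View pics/w1.png

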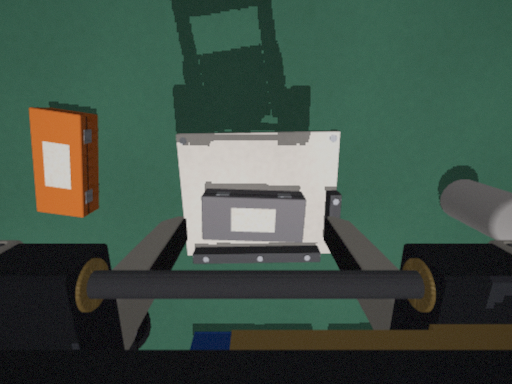

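The case is at (203–303, 192–240), the long stop at (193–320, 253) and the short stop at (333,200). That gives a plate centre of about (0.558, 0.131) with yaw 0.6°, and a nest of about (0.605, 0.160). I'll lower the fingers behind the long side and push in +x.

{"name": "send_rows", "arguments": {
  "series": [
    [[0,0,0.048],-0.014,0],
    [[0,0,0.048],0,0],
    [[0,0,0.048],0,0],
    [[0,0,0.04],0,0],
    [[0,0,0.01],0,0],
    [[-0.014,0,0],0,0],
    [[-0.004,0,0],0,0],
    [[-0.004,0,0],0,0],
    [[-0.004,0,0],0,0],
    [[-0.004,0,0],0,0],
    [[-0.004,0,0],0,0]
  ]
}}

```text
clock: 3.1
ee_pos: [0.548, 0.1245, 0.025]
tcp_rot: [[-1.0, -0.013, -0.0], [-0.013, 1.0, 0.0], [0.0, 0.0, -1.0]]
wrist_force: [-3.3, 1.2, 3.1]
finger_gap: 0.0929
grasp_force: 1.7
```

{"name": "send_rows", "arguments": {
  "series": [
    [[-0.004,0,0],0,0],
    [[-0.004,0,0],0,0],
    [[-0.003,0,0],0,0],
    [[0,0,0],0,0]
  ]
}}

```text
clock: 3.5
ee_pos: [0.5597, 0.1246, 0.0246]
tcp_rot: [[-1.0, -0.013, 0.001], [-0.013, 1.0, 0.0], [-0.001, 0.0, -1.0]]
wrist_force: [0.5, -0.1, 0.3]
finger_gap: 0.0928
grasp_force: 0.0
```

{"name": "send_rows", "arguments": {
  "series": [
    [[-0.002,0,0],0,0],
    [[-0.002,0,0],0,0],
    [[-0.001,0,0],0,0],
    [[-0.001,0,0],0,0]
  ]
}}

```text
clock: 3.9
ee_pos: [0.565, 0.1247, 0.0245]
tcp_rot: [[-1.0, -0.013, -0.0], [-0.013, 1.0, -0.0], [0.0, -0.0, -1.0]]
wrist_force: [-2.0, 0.6, 1.5]
finger_gap: 0.0931
grasp_force: 1.2
```

Run:
```python
from h import *
o,d,W=wrist(); print(o["clock"],o["ee_pos"],o["wrist_force"])
d=bot.get_image("side");fixture(cloud(d),d)
cv2.imwrite("pics/s2.png",cv2.resize(d["frame"][170:280,190:330],None,fx=5,fy=5,interpolation=cv2.INTER_CUBIC))
```

```text
3.9 [0.56498096 0.12466895 0.02454877] [-1.9614627   0.58010166  1.49696431]
plate ((array([511.4, 157. ]), array([ 91.8, 165.7]), -0.85, 471), 0.0069)
top ((array([621.3, 129.9]), array([ 56.5, 143.8]), 15.52, 231), 0.0463)
```

View pics/s2.png

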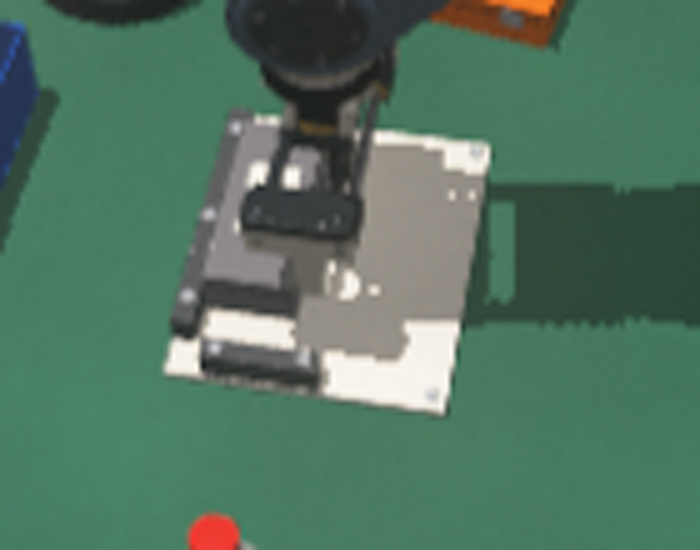

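The crop shows the case's side at (205,250), close to the long stop at (195,230), with a gap to the short stop still open at (255,325). I'll creep in +x until the force rises.

{"name": "send_rows", "arguments": {
  "series": [
    [[-0.001,0,0],0,0],
    [[-0.001,0,0],0,0],
    [[-0.001,0,0],0,0]
  ]
}}

```text
clock: 4.3
ee_pos: [0.5652, 0.1247, 0.0244]
tcp_rot: [[-1.0, -0.013, -0.007], [-0.013, 1.0, -0.001], [0.007, -0.0, -1.0]]
wrist_force: [-19.3, -0.2, 14.9]
finger_gap: 0.0925
grasp_force: 10.1
```

{"name": "send_rows", "arguments": {
  "series": [
    [[-0.001,0,0],0,0],
    [[-0.001,0,0],0,0]
  ]
}}

```text
clock: 4.5
ee_pos: [0.5652, 0.1247, 0.0242]
tcp_rot: [[-1.0, -0.013, -0.011], [-0.013, 1.0, -0.001], [0.011, -0.001, -1.0]]
wrist_force: [-29.8, -0.5, 23.4]
finger_gap: 0.0932
grasp_force: 15.1
```

{"name": "send_rows", "arguments": {
  "series": [
    [[0.01,0,0],0,0],
    [[0.03,0,0],0,0.5],
    [[0,-0.042,0],0,1],
    [[0,-0.042,0],0,1],
    [[0,-0.042,0],0,1],
    [[-0.038,0,0],0,1],
    [[-0.038,0,0],0,1],
    [[0,0,0],0,1],
    [[0,0,0],0,1],
    [[0,0,0],0,1]
  ]
}}

```text
clock: 5.5
ee_pos: [0.6069, -0.0006, 0.0244]
tcp_rot: [[-1.0, -0.013, -0.001], [-0.013, 1.0, 0.0], [0.001, 0.0, -1.0]]
wrist_force: [-0.4, 0.1, -0.3]
finger_gap: 0.0259
grasp_force: 0.0
```

{"name": "send_rows", "arguments": {
  "series": [
    [[0,0.015,0],0,1],
    [[0,0.013,0],0,1],
    [[0,0.004,0],0,1],
    [[0,0.004,0],0,1],
    [[0,0.004,0],0,1],
    [[0,0.004,0],0,1],
    [[0,0.004,0],0,1],
    [[0,0.004,0],0,1],
    [[0,0.004,0],0,1],
    [[0,0.004,0],0,1]
  ]
}}

```text
clock: 6.5
ee_pos: [0.6067, 0.0593, 0.0247]
tcp_rot: [[-1.0, -0.013, -0.0], [-0.013, 1.0, -0.0], [0.0, -0.0, -1.0]]
wrist_force: [-1.8, -3.5, 2.5]
finger_gap: 0.0006
grasp_force: 2.4
```

{"name": "send_rows", "arguments": {
  "series": [
    [[0,0.004,0],0,1],
    [[0,0.003,0],0,1],
    [[0,0.002,0],0,1],
    [[0,0.001,0],0,1],
    [[0,0.001,0],0,1]
  ]
}}

```text
clock: 7.0
ee_pos: [0.6066, 0.0702, 0.0247]
tcp_rot: [[-1.0, -0.013, -0.0], [-0.013, 1.0, -0.0], [0.0, -0.0, -1.0]]
wrist_force: [-2.4, -4.8, 3.8]
finger_gap: 0.0003
grasp_force: 2.5
```

{"name": "send_rows", "arguments": {
  "series": [
    [[0,0.001,0],0,1],
    [[0,0.001,0],0,1]
  ]
}}

```text
clock: 7.2
ee_pos: [0.6066, 0.0722, 0.0247]
tcp_rot: [[-1.0, -0.013, -0.0], [-0.013, 1.0, -0.0], [0.0, -0.0, -1.0]]
wrist_force: [-2.3, -5.0, 2.7]
finger_gap: 0.0002
grasp_force: 2.5
```

{"name": "send_rows", "arguments": {
  "series": [
    [[0,0.001,0],0,1],
    [[0,0.001,0],0,1],
    [[0,0.001,0],0,1]
  ]
}}

```text
clock: 7.5
ee_pos: [0.6066, 0.0733, 0.0247]
tcp_rot: [[-1.0, -0.014, -0.0], [-0.014, 1.0, -0.003], [0.001, -0.003, -1.0]]
wrist_force: [-2.8, -22.7, 5.7]
finger_gap: 0.0004
grasp_force: 11.8
```

{"name": "send_rows", "arguments": {
  "series": [
    [[0,0.001,0],0,1],
    [[0,0.001,0],0,1]
  ]
}}

```text
clock: 7.7
ee_pos: [0.6066, 0.0734, 0.0248]
tcp_rot: [[-1.0, -0.014, -0.001], [-0.014, 1.0, -0.005], [0.001, -0.005, -1.0]]
wrist_force: [-2.3, -36.6, 6.1]
finger_gap: 0.0006
grasp_force: 18.3
```

Both stops have been reached at the expected positions. I'll do a final light seating push in +x, then look.

{"name": "send_rows", "arguments": {
  "series": [
    [[0,-0.022,0],0,1],
    [[0.036,0,0],0,0.8],
    [[0.036,0,0],0,0.4],
    [[0,0.034,0],0,0.4],
    [[0,0.034,0],0,0.4],
    [[0,0.032,0],0,0.4],
    [[-0.022,0,0],0,0.4],
    [[-0.005,0,0],0,0.4],
    [[-0.003,0,0],0,0.4],
    [[-0.001,0,0],0,0.4],
    [[-0.001,0,0],0,0.4]
  ]
}}

```text
clock: 8.8
ee_pos: [0.5648, 0.1542, 0.0244]
tcp_rot: [[-1.0, -0.013, -0.002], [-0.013, 1.0, -0.0], [0.002, -0.0, -1.0]]
wrist_force: [-5.2, -0.1, 4.1]
finger_gap: 0.0554
grasp_force: 2.6
```

{"name": "send_rows", "arguments": {
  "series": [
    [[-0.001,0,0],0,0.4],
    [[0,0,0],0,0.4]
  ]
}}

```text
clock: 9.0
ee_pos: [0.5648, 0.1542, 0.0244]
tcp_rot: [[-1.0, -0.013, -0.004], [-0.013, 1.0, -0.001], [0.004, -0.001, -1.0]]
wrist_force: [-6.9, -1.5, 4.8]
finger_gap: 0.0554
grasp_force: 3.9
```

{"name": "send_rows", "arguments": {
  "series": [
    [[0.01,0,0],0,0.4],
    [[0.02,0,-0.01],0,0],
    [[0,0,-0.049],0,0],
    [[0,0,-0.049],0,0],
    [[0,0,-0.049],0,0],
    [[-0.035,0.03,-0.03],0,0],
    [[-0.035,0.03,0],0,0],
    [[0,0,0],0.143,0],
    [[0,0,0],0.143,0],
    [[0,0,0],0.143,0],
    [[0,0,0],0.143,0],
    [[0,0,0],0.143,0]
  ]
}}

```text
clock: 10.2
ee_pos: [0.6021, 0.2123, 0.2087]
tcp_rot: [[-0.76, 0.65, 0.0], [0.65, 0.76, 0.0], [0.0, 0.0, -1.0]]
wrist_force: [0.3, -0.9, -0.5]
finger_gap: 0.0928
grasp_force: 0.0
```

{"name": "send_rows", "arguments": {
  "series": [
    [[0,0,0],0.143,0],
    [[0,0,0],0.143,0],
    [[0,0,0],0.143,0],
    [[0,0,0],0.143,0],
    [[0,0,0],0.143,0],
    [[0,0,0],0.141,0],
    [[0,0,0],0,0],
    [[0,0,0],0,0]
  ]
}}

```text
clock: 11.0
ee_pos: [0.6024, 0.2124, 0.2088]
tcp_rot: [[-0.017, 1.0, 0.0], [1.0, 0.017, 0.0], [0.0, 0.0, -1.0]]
wrist_force: [-0.6, -0.4, -0.2]
finger_gap: 0.0928
grasp_force: 0.0
```

```bash
cat >> h.py <<'E'
def intool(o,c,z,deg):
    R=np.array(o["tcp_rot"]); v=R.T@(np.r_[np.array(c)/1000,z]-o["ee_pos"]); ang=np.degrees(np.arctan2(R[1,1],R[0,1]))
    e=(deg-ang+90)%180-90
    print("in tool mm",(v*1000).round(1),"tool-y yaw",round(ang,2),"case x minus tool y (ccw deg)",round(e,2))
E
python3 - <<'E'
from h import *
o,d,W=wrist(); print(o["clock"],o["ee_pos"],o["joint_pos"].round(1)); fixture(W,d)
for r in comps(W,d,(.42,.72,-.03,.29),.042,.054): intool(o,r[0][0],r[1],r[0][2])
cv2.imwrite("pics/w3.png",d["frame"])
E
```

```text
11.0 [0.60236622 0.21236473 0.2088177 ] [15.2 29.9 81.1  0.  69.  14.3]
plate ((array([550.4, 149.1]), array([170.8, 195.2]), 1.97, 8081), 0.008)
plate ((array([641.9, 234.6]), array([22.7, 24.2]), 1.43, 261), 0.0079)
stops ((array([588.1, 239. ]), array([16.2, 79.2]), -89.65, 836), 0.0321)
stops ((array([646.3, 146.1]), array([ 16.1, 153.2]), 0.73, 1077), 0.0319)
top ((array([606.2, 161.1]), array([ 64.2, 140. ]), 0.4, 4836), 0.048)
in tool mm [-51.3   3.  160.8] tool-y yaw 0.97 case x minus tool y (ccw deg) -0.57
```

View pics/w3.png

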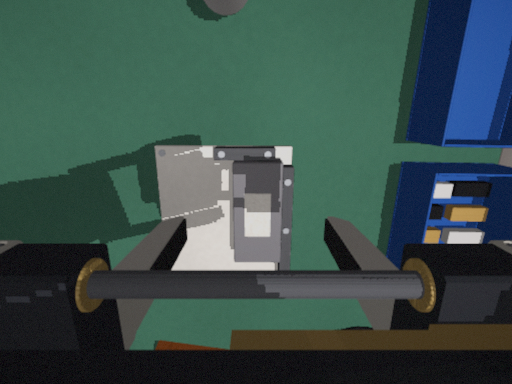

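Grey is flush on both faces: its far face measures x=638 against a stop face at 638, and its end measures y=231 against a stop face at 231. In the view the case spans (233–282, 160–262) and touches both bars. Next is blue.

{"name": "send_rows", "arguments": {
  "series": [
    [[-0.0428,-0.0117,0],0,0],
    [[-0.0428,-0.0117,0],0,0],
    [[-0.0428,-0.0117,0],0,0],
    [[-0.0428,-0.0117,0],0,0],
    [[-0.0428,-0.0117,0],0,0],
    [[-0.0428,-0.0117,0],0,0],
    [[-0.0428,-0.0117,0],0,0],
    [[-0.0428,-0.0117,0],0,0],
    [[-0.0428,-0.0117,0],0,0],
    [[-0.0428,-0.0117,0],0,0],
    [[-0.0428,-0.0117,0],0,0],
    [[-0.0428,-0.0117,0],0,0]
  ]
}}

```text
clock: 12.25
ee_pos: [0.4681, -0.3046, 0.209]
tcp_rot: [[-0.016, 1.0, 0.0], [1.0, 0.016, -0.0], [-0.0, 0.0, -1.0]]
wrist_force: [0.9, 0.0, 0.6]
finger_gap: 0.0932
grasp_force: 0.0
```

{"name": "send_rows", "arguments": {
  "series": [
    [[0,0,0],-0.143,0],
    [[0,0,0],-0.143,0],
    [[0,0,0],-0.143,0],
    [[0,0,0],-0.143,0],
    [[0,0,0],-0.143,0],
    [[0,0,0],-0.143,0],
    [[0,0,0],-0.143,0],
    [[0,0,0],-0.143,0],
    [[0,0,0],-0.143,0],
    [[0,0,0],-0.141,0],
    [[0,0,0],0,0],
    [[0,0,0],0,0]
  ]
}}

```text
clock: 13.45
ee_pos: [0.4689, -0.3029, 0.2089]
tcp_rot: [[-0.991, 0.132, 0.0], [0.132, 0.991, -0.0], [-0.0, -0.0, -1.0]]
wrist_force: [-0.8, -0.3, -0.0]
finger_gap: 0.0927
grasp_force: 0.0
```

Run:
```python
from h import *
o,d,W=wrist(); print(o["clock"],o["ee_pos"],o["joint_pos"].round(1))
for r in comps(W,d,(.38,.7,-.45,-.05),.03,.05): print(r); intool(o,r[0][0],r[1],r[0][2])
cv2.imwrite("pics/w4.png",d["frame"])
```

```text
13.45 [ 0.46889014 -0.30287401  0.20891678] [ -37.6   21.5   94.     0.    64.4 -120.1]
((array([ 388.8, -397.1]), array([ 21.4, 105.4]), 2.56, 1208), 0.0399)
in tool mm [  67. -104.  169.] tool-y yaw 82.41 case x minus tool y (ccw deg) -79.85
((array([ 503.2, -134.1]), array([ 65.5, 139.6]), 81.26, 5350), 0.0401)
in tool mm [-11.7 171.8 168.8] tool-y yaw 82.41 case x minus tool y (ccw deg) -1.15
((array([ 520.1, -305.8]), array([ 64.3, 139.6]), 83.11, 4688), 0.0401)
in tool mm [-51.1   3.9 168.8] tool-y yaw 82.41 case x minus tool y (ccw deg) 0.7
```

View pics/w4.png

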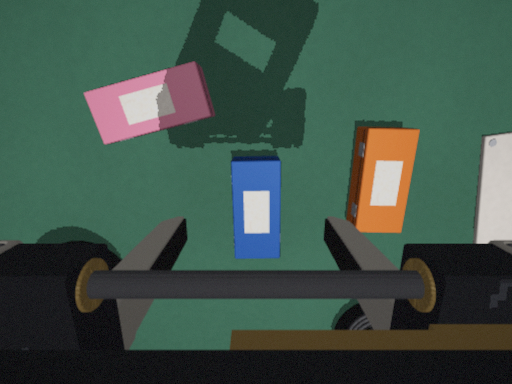

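Blue spans (232–280, 158–258), between the pink case (150,103) and the orange one (385,180). It sits in the tool frame at almost the same offset as grey did. Now descend and grasp.

{"name": "send_rows", "arguments": {
  "series": [
    [[-0.026,0.004,0],-0.012,0],
    [[-0.025,0,0.03],0,0],
    [[0,0,0.045],0,0],
    [[0,0,0.045],0,0],
    [[0,0,0.045],0,0],
    [[0,0,0.02],0,0],
    [[0,0,0.01],0,0],
    [[0,0,0],0,0]
  ]
}}

```text
clock: 14.3
ee_pos: [0.5197, -0.305, 0.0132]
tcp_rot: [[-0.993, 0.119, -0.001], [0.119, 0.993, 0.001], [0.001, 0.001, -1.0]]
wrist_force: [0.6, -0.1, 0.6]
finger_gap: 0.093
grasp_force: 0.0
```

{"name": "send_rows", "arguments": {
  "force": 25,
  "series": [
    [[0,0,0],0,0.6],
    [[0,0,0],0,1],
    [[0,0,0],0,1],
    [[0,0,0],0,1],
    [[0,0,0],0,1],
    [[0,0,0],0,1]
  ]
}}

```text
clock: 14.9
ee_pos: [0.5204, -0.3056, 0.0147]
tcp_rot: [[-0.993, 0.118, 0.001], [0.118, 0.993, -0.001], [-0.001, -0.001, -1.0]]
wrist_force: [-2.2, -0.1, 6.6]
finger_gap: 0.0639
grasp_force: 25.0
```

{"name": "send_rows", "arguments": {
  "series": [
    [[0,0,-0.01],0,1],
    [[0,0,-0.03],0,1],
    [[0,0,-0.045],0,1],
    [[0,0,-0.05],0,1],
    [[0,0,0],0.12,1],
    [[0,0,0],0.12,1],
    [[0,0,0],0.12,1],
    [[0,0,0],0.12,1],
    [[0,0,0],0.12,1],
    [[0,0,0],0.12,1],
    [[0,0,0],0.12,1],
    [[0,0,0],0.12,1]
  ]
}}

```text
clock: 16.1
ee_pos: [0.5198, -0.305, 0.1492]
tcp_rot: [[-0.469, 0.883, -0.0], [0.883, 0.469, 0.0], [0.001, -0.0, -1.0]]
wrist_force: [1.1, -0.8, -1.8]
finger_gap: 0.0638
grasp_force: 25.0
```

{"name": "send_rows", "arguments": {
  "series": [
    [[0,0,0],0.12,1],
    [[0,0,0],0.12,1],
    [[0,0,0],0.12,1],
    [[0,0,0],0.123,1],
    [[0.03,0.006,0],0,1],
    [[0.04,0.008,0],0,1],
    [[0.04,0.008,0],0,1],
    [[0.04,0.008,0],0,1],
    [[0.04,0.008,0],0,1],
    [[0.04,0.008,0],0,1],
    [[0.04,0.008,0],0,1],
    [[0.04,0.008,0],0,1]
  ]
}}

```text
clock: 17.3
ee_pos: [0.5787, 0.0072, 0.1493]
tcp_rot: [[-0.01, 1.0, -0.0], [1.0, 0.01, 0.0], [0.0, -0.0, -1.0]]
wrist_force: [0.7, -0.1, -2.4]
finger_gap: 0.064
grasp_force: 25.0
```

{"name": "send_rows", "arguments": {
  "series": [
    [[0.04,0.008,0],0,1],
    [[0.04,0.008,0],0,1],
    [[0.04,0.008,0],0,1],
    [[0.03,0.004,0],0,1],
    [[0,0,0],0,1],
    [[0,0,0],0,1]
  ]
}}

```text
clock: 17.9
ee_pos: [0.605, 0.1559, 0.1489]
tcp_rot: [[-0.011, 1.0, -0.001], [1.0, 0.011, -0.0], [-0.0, -0.001, -1.0]]
wrist_force: [0.2, 0.3, -1.9]
finger_gap: 0.0636
grasp_force: 25.0
```

Run:
```python
from h import *
o,d,W=wrist(); print(o["clock"],o["ee_pos"],o["tcp_rot"].round(4),o["joint_pos"].round(1))
for n in (0.13,):
    z=W[...,2]; R=np.array(o["tcp_rot"])
    for r in comps(W,d,(.5,.7,.0,.3),.15,.19): print(r); intool(o,r[0][0],r[1],r[0][2])
for r in comps(W,d,(.5,.7,.0,.3),.042,.054): print("grey",r)
cv2.imwrite("pics/w5.png",d["frame"])
```

```text
17.9 [0.60502027 0.15588096 0.14890454] [[-1.120e-02  9.999e-01 -7.000e-04]
 [ 9.999e-01  1.120e-02 -3.000e-04]
 [-3.000e-04 -7.000e-04 -1.000e+00]] [10.2 32.  86.6 -0.  61.4  9.5]
((array([604.8, 184.4]), array([85. , 94.9]), -89.25, 18100), 0.1744)
in tool mm [ 28.5   0.1 -25.5] tool-y yaw 0.64 case x minus tool y (ccw deg) -89.89
((array([605.5, 110.5]), array([25.6, 64.1]), -89.39, 3172), 0.1742)
in tool mm [-45.4  -0.  -25.3] tool-y yaw 0.64 case x minus tool y (ccw deg) 89.97
grey ((array([605.4, 226.9]), array([ 6.7, 63.7]), -89.4, 526), 0.0479)
```

View pics/w5.png

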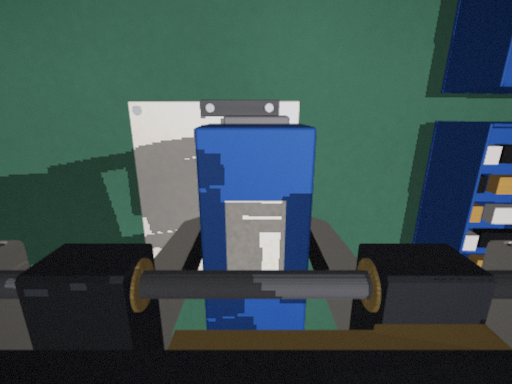

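Blue is held level: its top reads z=0.174 across the span (200–312, 127–330), and the grey edge is just visible above it at (255,120). I'll lower to about 8 mm above and compare edges up close.

{"name": "send_rows", "arguments": {
  "series": [
    [[0,0,0.03],0,1],
    [[0,0,0.03],0,1],
    [[0,0,0.018],0,1],
    [[0,0,0],0,1],
    [[0,0,0],0,1]
  ]
}}

```text
clock: 18.45
ee_pos: [0.6057, 0.1548, 0.0716]
tcp_rot: [[-0.009, 1.0, 0.0], [1.0, 0.009, 0.0], [0.0, 0.0, -1.0]]
wrist_force: [0.7, 0.5, -2.8]
finger_gap: 0.0637
grasp_force: 25.0
```

```bash
cat > m.py <<'E'
from h import *
o,d,W=wrist(); print(o["clock"],o["ee_pos"].round(4),o["tcp_rot"][:2,1].round(4),"wf",o["wrist_force"].round(1))
for nm,lo,hi in (("blue",.08,.115),("grey",.043,.054),("stops",.028,.036)):
    for r in comps(W,d,(.48,.7,.0,.3),lo,hi,mn=60): print(nm,r)
    m=(W[...,2]>lo)&(W[...,2]<hi)&(abs(W[...,0]-.605)<.05)&(W[...,1]<.26)
    if m.any(): print("  y99",np.nanpercentile(W[m][:,1],99.5).round(4),"x",np.nanpercentile(W[m][:,0],[.5,99.5]).round(4))
cv2.imwrite("pics/w6.png",d["frame"])
for n in ("scene","side"):
    s=bot.get_image(n);V=cloud(s)
    for nm,lo,hi in (("blue",.085,.105),("grey",.02,.054),("stops",.028,.036)):
        for r in comps(V,s,(.48,.7,.0,.3),lo,hi,mn=40): print(n,nm,r)
    c=s["frame"][155:225,235:345] if n=="scene" else s["frame"][180:260,210:310]
    cv2.imwrite(f"pics/{n}6.png",cv2.resize(c,None,fx=6,fy=6,interpolation=cv2.INTER_CUBIC))
E
python3 m.py
```

```text
18.45 [0.6057 0.1548 0.0716] [1.     0.0089] wf [ 0.7  0.5 -2.8]
blue ((array([605.2, 183.5]), array([85., 95.]), -88.84, 18156), 0.0971)
blue ((array([606.1, 109.3]), array([26. , 64.2]), -89.76, 3166), 0.0969)
  y99 0.2256 x [0.5613 0.65  ]
grey ((array([605.2, 228. ]), array([ 5.4, 63.7]), -89.53, 778), 0.048)
  y99 0.2309 x [0.5738 0.6368]
stops ((array([587.9, 238.3]), array([15.6, 80. ]), -89.48, 2409), 0.0322)
  y99 0.2462 x [0.5553 0.6545]
scene blue ((array([602.5, 130. ]), array([ 93.3, 101.1]), -13.54, 489), 0.0965)
scene grey ((array([615.8, 136.7]), array([ 82.2, 214.7]), 0.26, 584), 0.0321)
scene stops ((array([646. , 128.2]), array([ 21.9, 193.7]), 0.26, 252), 0.0314)
side blue ((array([604.4, 179.2]), array([90.7, 97.1]), -0.23, 507), 0.0961)
side grey ((array([601.6, 231.9]), array([ 38.7, 109. ]), 79.62, 267), 0.0316)
```

View pics/scene6.png

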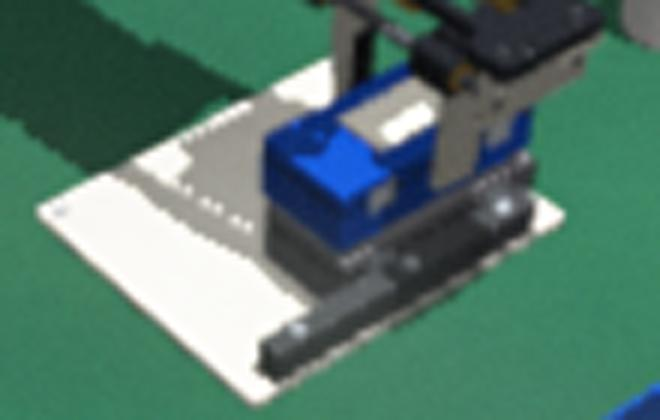

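From the scene camera, blue's near end at (345,250) overhangs grey's end at (350,262) slightly towards −y. That matches the measured 5 mm shortfall in +y, and x already agrees. I'll shift and check the edges again.

{"name": "send_rows", "arguments": {
  "series": [
    [[0.003,0,0],0,1],
    [[0.0022,0,0],0,1],
    [[0,0,0],0,1],
    [[0,0,0],0,1]
  ]
}}

```text
clock: 19.0
ee_pos: [0.6054, 0.161, 0.071]
tcp_rot: [[-0.01, 1.0, 0.0], [1.0, 0.01, -0.0], [-0.0, 0.0, -1.0]]
wrist_force: [-0.3, 1.2, -3.1]
finger_gap: 0.0639
grasp_force: 25.0
```

Run:
```python
from h import *
o,d,W=wrist(); print(o["ee_pos"].round(4),o["tcp_rot"][:2,1].round(4))
hsv=cv2.cvtColor(d["frame"],cv2.COLOR_BGR2HSV); z=W[...,2]
def med_edges(m,y0,y1):
    p=W[m&(W[...,1]>y0)&(W[...,1]<y1)]; return np.percentile(p[:,0],[1,99]).round(4) if len(p) else None
B=(z>.09)&(z<.105)&(hsv[...,0]>100)&(hsv[...,0]<130)&(hsv[...,1]>100)
for a in (.095,.2,.21,.22): print("blue x",a,med_edges(B,a,a+.01))
G=(z>.043)&(z<.054); print("grey x",med_edges(G,.2,.25), G.sum())
# end edge y along several x
for x in (.58,.59,.60,.61,.62,.63):
    s=abs(W[...,0]-x)<.004
    print(x,"blue",W[B&s][:,1].max().round(4),"grey",W[G&s&(W[...,1]>.2)][:,1].max().round(4) if (G&s&(W[...,1]>.2)).any() else None)
```

```text
[0.6054 0.161  0.071 ] [0.9999 0.0103]
blue x 0.095 [0.5746 0.6369]
blue x 0.2 [0.574  0.6358]
blue x 0.21 [0.5739 0.6356]
blue x 0.22 [0.5737 0.6356]
grey x None 2
0.58 blue 0.2316 grey None
0.59 blue 0.2317 grey None
0.6 blue 0.2318 grey None
0.61 blue 0.2319 grey None
0.62 blue 0.232 grey None
0.63 blue 0.232 grey None
```

{"name": "send_rows", "arguments": {
  "series": [
    [[0,0,0.003],0,1],
    [[0,0,0.002],0,1],
    [[0,0,0.001],0,1],
    [[0,0,0.001],0,1],
    [[0,0,0],0,1]
  ]
}}

```text
clock: 19.55
ee_pos: [0.6053, 0.1608, 0.0637]
tcp_rot: [[-0.01, 1.0, -0.0], [1.0, 0.01, -0.0], [-0.0, -0.0, -1.0]]
wrist_force: [0.0, 0.4, -2.0]
finger_gap: 0.0639
grasp_force: 25.0
```

{"name": "send_rows", "arguments": {
  "series": [
    [[0,0,0.001],0,1],
    [[0,0,0],0,1]
  ]
}}

```text
clock: 19.75
ee_pos: [0.6054, 0.1608, 0.0628]
tcp_rot: [[-0.01, 1.0, -0.0], [1.0, 0.01, -0.0], [-0.0, -0.0, -1.0]]
wrist_force: [0.1, -0.2, -2.3]
finger_gap: 0.064
grasp_force: 25.0
```

{"name": "send_rows", "arguments": {
  "series": [
    [[0,0,0.0005],0,1],
    [[0,0,0.0005],0,1],
    [[0,0,0],0,1]
  ]
}}

```text
clock: 20.05
ee_pos: [0.6055, 0.1609, 0.0627]
tcp_rot: [[-0.01, 1.0, 0.0], [1.0, 0.01, 0.0], [0.0, 0.0, -1.0]]
wrist_force: [-3.0, -0.7, 6.3]
finger_gap: 0.0641
grasp_force: 25.0
```

{"name": "send_rows", "arguments": {
  "series": [
    [[0,0,0.0005],0,1],
    [[0,0,0],0,1]
  ]
}}

```text
clock: 20.25
ee_pos: [0.6055, 0.1609, 0.0627]
tcp_rot: [[-0.01, 1.0, 0.0], [1.0, 0.01, 0.0], [0.0, 0.0, -1.0]]
wrist_force: [-4.6, -1.0, 11.4]
finger_gap: 0.0639
grasp_force: 25.0
```

Contact made. I'll relieve the load slightly, open slowly and go straight up.

{"name": "send_rows", "arguments": {
  "series": [
    [[0,0,-0.0008],0,1],
    [[0,0,0],0,0.28],
    [[0,0,0],0,0.2],
    [[0,0,0],0,0.1],
    [[0,0,0],0,0],
    [[0,0,0],0,0],
    [[0,0,0],0,0]
  ]
}}

```text
clock: 20.95
ee_pos: [0.6054, 0.1608, 0.0622]
tcp_rot: [[-0.01, 1.0, -0.0], [1.0, 0.01, 0.0], [0.0, -0.0, -1.0]]
wrist_force: [-0.5, 0.5, 0.2]
finger_gap: 0.093
grasp_force: 0.0
```

{"name": "send_rows", "arguments": {
  "series": [
    [[0,0,-0.01],0,0],
    [[0,0,-0.03],0,0],
    [[0,0,-0.045],0,0],
    [[0,0,-0.045],0,0],
    [[0,0,-0.045],0,0],
    [[0.025,0,0],0,0],
    [[0.025,0,0],0,0],
    [[0,0,0],0,0],
    [[0,0,0],0,0]
  ]
}}

```text
clock: 21.85
ee_pos: [0.6048, 0.2108, 0.2376]
tcp_rot: [[-0.011, 1.0, 0.0], [1.0, 0.011, -0.0], [-0.0, 0.0, -1.0]]
wrist_force: [0.6, 0.0, -0.2]
finger_gap: 0.0931
grasp_force: 0.0
```

```bash
python3 m.py
```

```text
21.85 [0.6048 0.2108 0.2376] [0.9999 0.0109] wf [ 0.6  0.  -0.2]
blue ((array([605.8, 162. ]), array([ 64.4, 140.7]), 0.77, 5205), 0.088)
  y99 0.2321 x [0.5741 0.6373]
  y99 0.232 x [0.5794 0.6358]
stops ((array([588.2, 238.6]), array([15.8, 79.6]), -89.46, 685), 0.0321)
stops ((array([647.6, 136.2]), array([ 14.6, 173.4]), 0.25, 785), 0.032)
  y99 0.2467 x [0.5554 0.6547]
scene blue ((array([606.7, 157.7]), array([ 63.8, 140.5]), 0.32, 523), 0.0875)
scene grey ((array([615.8, 133.8]), array([ 81.7, 210.1]), 0.36, 581), 0.0321)
scene stops ((array([646.4, 126.3]), array([ 19.3, 194.7]), 0.86, 259), 0.0316)
side blue ((array([600.2, 164.4]), array([55. , 59.8]), -78.91, 146), 0.087)
side grey ((array([605. , 232.5]), array([33.4, 97. ]), 84.17, 197), 0.031)
```

View pics/scene6.png

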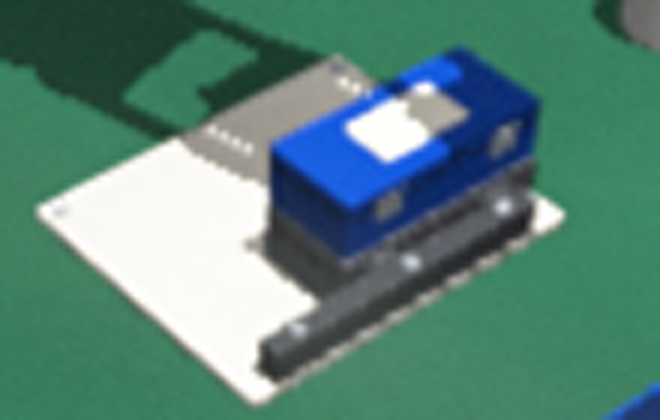

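View pics/side6.png

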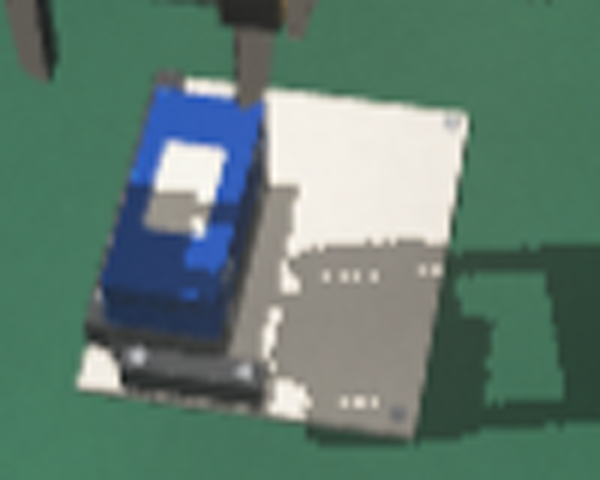

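Both views show the blue edges in line with grey: scene corner (345,255) and side lower edge (105–222, 300–335). Grey meets both bars. I'll do one numerical check of the side faces before handing in.

Run:
```python
from h import *
s=bot.get_image("scene");V=cloud(s)
for nm,lo,hi in (("grey",.016,.042),("blue",.056,.082)):
    m=(V[...,2]>lo)&(V[...,2]<hi)&(V[...,0]>.58)&(V[...,0]<.63)&(V[...,1]>.06)&(V[...,1]<.12)
    print("end -y",nm,np.median(V[m][:,1]).round(4),m.sum())
s=bot.get_image("side");V=cloud(s)
for nm,lo,hi in (("grey",.014,.042),("blue",.056,.082)):
    m=(V[...,2]>lo)&(V[...,2]<hi)&(V[...,1]>.17)&(V[...,1]<.222)&(V[...,0]<.59)&(V[...,0]>.55)
    print("side -x",nm,np.median(V[m][:,0]).round(4),m.sum())
    m=(V[...,2]>max(lo,.035))&(V[...,2]<hi)&(V[...,1]>.21)&(V[...,1]<.25)&(V[...,0]<.635)&(V[...,0]>.575)
    print("end +y",nm,np.median(V[m][:,1]).round(4),m.sum())
```

```text
end -y grey 0.0886 66
end -y blue 0.0899 65
side -x grey 0.5735 18
end +y grey 0.2312 24
side -x blue 0.5731 20
end +y blue 0.2314 89
```

```bash
python3 -c "
from workcell import bot
print(bot.sign_off())"
```

```text
the job is handed in; nothing more can be done
None
```

The job is handed in: the grey case is flush against both stops, the blue case sits squarely on it with edges in line to about 1 mm, and no other objects were touched, at about 22 s of the 59 s limit.

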